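Third hand at the mould screwing jig

TASK

Be the third hand at the mould screwing jig: swing the raised guide plate down by its black side handle, setting it gently onto its stops, and let go of it. Then slide the blue mould up the channel against the two red pads of the fence and press it there squarely with a steady push of about 12 newtons, never ramming it, and finish while still holding that push, so that a colleague can drive the screws. Leave the counter, the brown vial and the screwdriver beside the jig where they are.

Things in the scene. Friction and masses are not known exactly. Their poses are not given: they have to be found in the camera images.
- jig: Screwing jig, bolted down: bright steel base 215 (x) x 170 (y) x 12 mm, dark steel fence across its far end. Origin on the worktop; x along the channel to the fence, y left, z up (all 'jig' mm below are in this frame). Base x -115 to +100. Two side rails, inner faces at y +-49.5, top z 22, flaring out from x -60 to -85. Plate stop posts at x -18, y +-56.5, top z 53.
- fence (a point): Centre of the fence's rigid face: jig x 48, y 0, z 29 mm. The fence reaches z 44 mm; its two red pads stand 6 mm proud of this face. A mould pressed home lies with its near face at jig x -29 mm.
- pad_left: Left red silicone pad of the fence, 26 wide x 22 mm high. Origin at the centre of its front face: x 42, y +30, z 29 mm in the jig's frame when free. It yields 1 mm per 2 N, up to 6 mm (both pads together 4 N per mm).
- pad_right: Right red silicone pad of the fence, the same, at y -30 mm.
- guide_plate (a joint): Angle of the guide plate: 0 flat on its stops, 1.57 upright, 1.85 leaning back on its open stop. Friction hinge: stays where left near upright, drops if let go lower. Bright metal, 0.25 kg, 8 mm thick; lying it spans jig x -27 to +64, y +-63, z 53 to 61 mm (brass bushes to 64.5).
- plate_notch (a point): Middle of the notch in the guide plate's front edge (moves with the plate; jig x -15, y 0, z 57 mm when the plate lies). The notch is 44 mm wide (y -22 to +22) and runs from the front edge at x -27 to x -3 mm, so that fingers pointing down can reach and push the mould's near face.
- plate_hinge (a point): Middle of the guide plate's hinge axis, fixed on the jig at x 72, y 0, z 57 mm; the axis runs along the jig's y.
- plate_handle (a point): Middle of the plate's handle, a round black bar 12 mm thick, parallel to the hinge, on the plate's left edge: jig y 67 to 119, this point y 95, 88 mm from the hinge axis. Plate down: jig x -16, z 57 mm; upright: x 72, z 145 mm. Can be pinched from above across the jig's x; it turns between the fingers as the plate swings.
- mould: Blue two-part plastic mould, about 0.16 kg, a block 74 x 94 x 36 mm high lying flat on the jig's base in the channel (94 mm across it, 2.5 mm clear of each rail), 10 to 24 mm short of the pads. Its x runs towards the fence, its y up, its z to the right (jig -y). Origin in the middle of its left end face, 18 mm above the base.
- push_face (a point): Centre of the mould's near face (the 94 x 36 mm face away from the fence), where to push: z 30 mm in the jig's frame; x -32 mm when the mould just touches the pads, -29 mm at 12 N.
- counter: Grey tally counter, 42 x 49 x 20 mm, lying to the right of the jig; origin under its centre. To be left alone.
- vial: Brown vial with a white cap, 22 mm in diameter, 52 mm high, standing to the right of the jig; origin under its centre. To be left alone.
- driver: Screwdriver with a green handle, 170 mm long, 22 mm thick, lying to the left of the jig, roughly along the channel; origin under its middle. To be left alone.
Things that resemble listed ones, but are neither listed nor needed, are in the scene too. Of the things that look like the mould, the larger one is meant.

How it is judged:
By the outcome, as a careful person would: the job done as asked, in the order asked, and still so for the second after the job is handed in, while the arm keeps its last pose, push and grip.
It also fails if it takes over 51 s, if anything falls off the work surface, if the arm or the gripper's body presses on something with over 40 N, if the wrist force passes 120 N, or if a joint passes its speed limit or range.

ROBOT

A 6-joint arm with a two-finger parallel gripper is mounted at the origin on the work surface; the furniture and walls round the work are solid. World frame = base frame: x ahead of the robot, y to its left, z up, the work surface at z = 0. Lengths are in m, angles in rad, forces in N, time in s.
With the tool pointing down it reaches from about 0.375 to 0.9 m from the base axis. Payload 3.1 kg.
Tool frame: the origin (TCP) lies midway between the tips of the shut fingers; the grasp point (between the pads) lies 19 mm behind it (manip.tcp_to_grasp is the distance from the TCP to the grasp point, in m); z points along the fingers, y is the line along which they close (so a half turn about z gives the same grasp; the last joint's range is limited). The gripper opens to 85 mm and grips with 20 to 120 N. Pads are 22 mm wide; open, the fingers measure 114 mm over their backs; the gripper's body (76 mm by 85 mm) begins 54 mm behind the grasp point. The pads swing forward as they close: fully open they stand 13 mm farther back than shut.
Start: joints at [-1.413, 0.527, 1.433, -0, 1.181, -0.178], TCP at [0.206, -0.59, 0.231] pointing down, gripper open.
Joint ranges: [-3.08, 3.08], [-0.75, 2.2], [0.22, 2.44], [-1.43, 4.57], [0, 2.65], [-2.85, 2.85]. Speed limits (rad/s): [2.79, 2.79, 3.14, 3.14, 3.14, 3.14].

INTERFACE

Orientations are given as a unit quaternion [x, y, z, w].
In Python, from station import manip gives the robot as it stands. The module is installed in compiled form; this text tells all that it offers.
- The arm moves only by the shell command python3 -m crank 'ROWS' [OPENING] [FORCE]. ROWS is JSON, a list of rows, each a list of 2 entries, a list of its own where there are three numbers: the shift along the tool's x, y, z in cm, then the turn about the tool's z in degrees. In form: [[[x, y, z], spin], ...]. A call has 1 to 10 rows; each row is the pose to reach, as a shift and turn from the pose commanded when the call began, along the tool's axes at that moment; what a row does not reach only later rows make up. A row lasts 1/10 s, in which the tool goes at most 50 mm and 8.59 degrees, less where a joint would pass 70% of its speed; a pose out of reach is approached as far as the arm can. A call with a gripper value outside its range is refused whole. OPENING is the finger opening in cm, from 0 to 8.54, set as the call begins (- or left out, the last holds). The fingers move at their own pace and stop on an object; FORCE is the grip in N (left out, the last holds). Time passes only in rows, so rows that repeat a pose let the fingers close. It gives the time, the measured TCP pose, the force and the opening at its end, in the units of the state.
- manip.sense(): the state, without advancing time (a new reading comes with each control period).
- manip.snapshot(name): name is "scene" or "top" or "wrist"; returns the picture (400x640x3 uint8, red, green, blue); there is no depth.
- manip.camera_params(name): a dict with "fx", "fy", "cx", "cy" (pixels), "k1" (the pictures are not rectified: a ray, as slopes to the right and down, at radius r is drawn at 1 + k1 r^2 times it, then the intrinsics apply), "pose" (4x4, takes a point from camera to world coordinates). Camera axes: x right, y up, looking along -z (the intrinsics and any distortion apply to the point x, -y, -z); pixel columns grow to the right and rows downward; lengths in m; the calibration is good to about 2 mm. A picture is of the moment at which its call begins: read the wrist's pose just before it. camera_params takes no time and is no camera call; for the wrist camera it gives the pose at the moment of the call.
- manip.sign_off(): hands the job in, once; it reports no verdict.
The state is a dict: "t": time; "q": joint angles; "qd": joint speeds; "tau": joint torques, N m; "tcp_pos": TCP position; "tool_rot": TCP orientation; "force": force on the tool from outside, world axes, zero at the start; "ft_torque": the same for the moment, N m; "finger_gap": opening from 0.0 (shut) to 1.0 (fully open).
Only numpy, scipy, OpenCV 4.12 (cv2) and the standard library are available. Lean on these libraries where they do the work, as an engineer would, in place of code of your own. Each camera call takes 0.05 s, during which the arm holds its last target. There are 200 camera calls.

## Working session

There is one attempt and no reset: what is moved stays moved. The work goes in short steps, Python scripts to look and compute and a shell command to move; the robot and the scene stay as the last step left them, time stands still between calls to the robot, and variables do not carry over. Pictures are saved under pics/ and viewed, on a budget of 10 in all, crops included, one or two more only if the job needs it, and the job is handed in when it is done.

```bash
mkdir -p pics
python3 - <<'E'
from station import manip
import cv2,numpy as np
for n in("scene","top"):
    cv2.imwrite(f"pics/{n}0.png",cv2.cvtColor(manip.snapshot(n),cv2.COLOR_RGB2BGR))
    p=manip.camera_params(n);print(n,{k:np.round(v,4).tolist() for k,v in p.items() if k!='name'})
s=manip.sense();print(s['t'],s['tcp_pos'],s['tool_rot'],s['force'],s['finger_gap'],manip.tcp_to_grasp)
E
```

```text
scene {'fx': 452.8127, 'fy': 452.8127, 'cx': 323.463, 'cy': 196.1362, 'k1': -0.0228, 'pose': [[0.5456, 0.5175, -0.6592, -0.089], [-0.8381, 0.3325, -0.4326, -0.3674], [-0.0047, 0.7884, 0.6151, 0.6205], [0.0, 0.0, 0.0, 1.0]]}
top {'fx': 413.1103, 'fy': 413.1103, 'cx': 317.819, 'cy': 195.5456, 'k1': -0.0792, 'pose': [[0.0103, 0.9949, -0.1006, 0.409], [-0.9994, 0.0069, -0.0347, 0.003], [-0.0338, 0.1009, 0.9943, 0.914], [0.0, 0.0, 0.0, 1.0]]}
0.1 [ 0.20588617 -0.58945991  0.23044466] [ 9.85937016e-01  1.67114620e-01  1.25462606e-05 -9.50986596e-04] [ 0.12563576 -0.36752348 -0.74747003] 0.9982726076217295 0.0187
```

View pics/scene0.png

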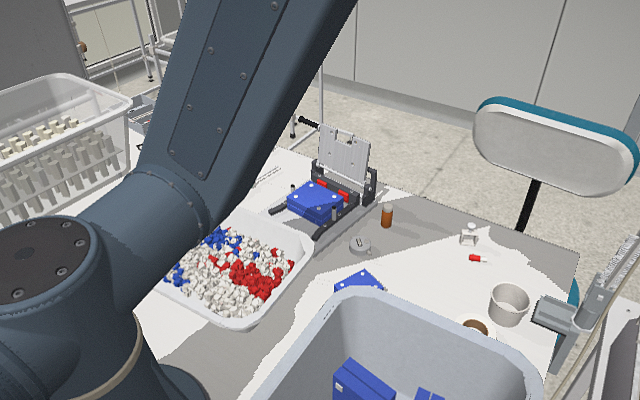

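View pics/top0.png

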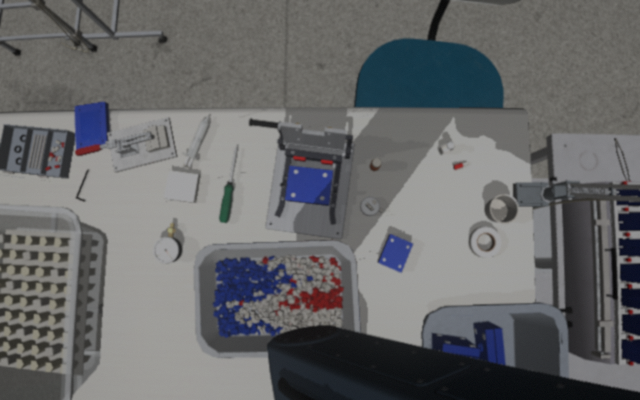

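The top view shows the jig at about (310,185), with the plate raised at (315,135) and its black handle at (262,124). 
Things that could be taken for the mould: the block in the channel (310,185), a small blue plate (396,252), a blue box (92,127) and the bin blocks (470,345). I choose the one in the channel, which is the larger and sits in the jig. I'll check it in a crop.

Run:
```python
import cv2
a=cv2.imread("pics/top0.png")[105:245,230:390]
b=cv2.resize(a,None,fx=5,fy=5,interpolation=cv2.INTER_CUBIC)[:600]
cv2.imwrite("pics/crop1.png",b)
```

```text
(no output)
```

View pics/crop1.png

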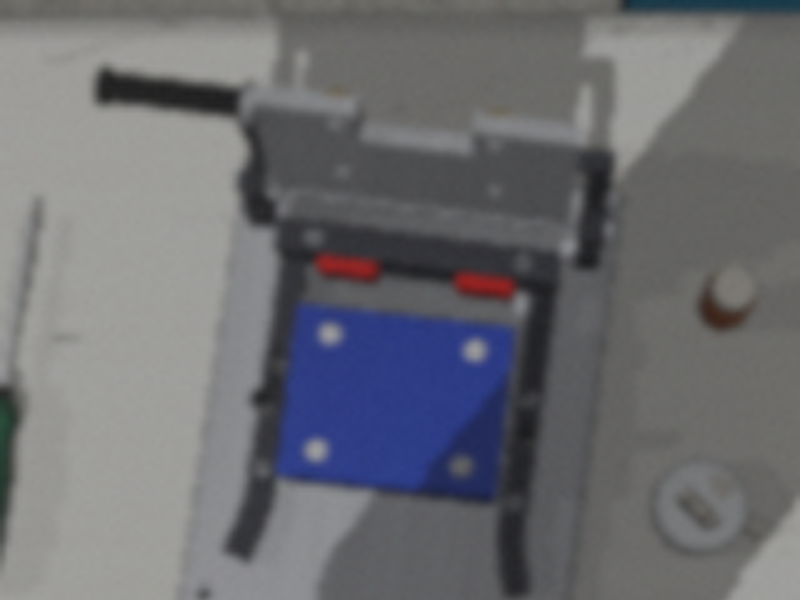

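The crop confirms it: the big blue mould lies in the channel below the two red pads (347,267) and (485,286), with the handle from (100,87) to (240,100). Next I fit the jig pose.

```bash
cat > h.py <<'E'
import numpy as np,cv2
def proj(p,P):
    T=np.linalg.inv(np.array(p['pose'],float)); q=np.atleast_2d(P)@T[:3,:3].T+T[:3,3]
    u=q[:,0]/-q[:,2]; v=-q[:,1]/-q[:,2]; f=1+p['k1']*(u*u+v*v)
    return np.c_[p['fx']*u*f+p['cx'],p['fy']*v*f+p['cy']]
def j2w(j,P):
    P=np.atleast_2d(P)/1000.; c,s=np.cos(j[2]),np.sin(j[2])
    return np.c_[j[0]+c*P[:,0]-s*P[:,1],j[1]+s*P[:,0]+c*P[:,1],P[:,2]]
E
python3 - <<'E'
from h import *
from station import manip
from scipy.optimize import least_squares
p=manip.camera_params("top")
px=lambda l:np.array(l)/5.+[230,105]
pads=px([(347,267),(485,286)]);mc=px([(298,303),(515,325),(496,490),(280,472)])
hd=px([(100,87)]); posts=px([(262,397),(528,400)])
bl=px([(240,220),(187,590),(612,200),(578,590)])
def res(v,full=False):
    j=v[:3];th=v[3];mx=v[4]
    r=lambda P,o:(proj(p,j2w(j,P))-o)
    hx,hz=72-88*np.cos(th),57+88*np.sin(th)
    R=[r([(42,30,40),(42,-30,40)],pads),r([(mx,47,48),(mx,-47,48),(mx-74,-47,48),(mx-74,47,48)],mc),
       r([(hx,119,hz)],hd)]
    B=r([(v[5],85,12),(v[6],85,12),(v[7],-85,12),(v[8],-85,12)],bl)*.5
    R=np.vstack(R+[B])
    return R if full else R.ravel()
s=least_squares(res,[.65,0,-.05,1.7,25,30,-100,30,-100],loss='soft_l1')
print(s.x.round(4));print(res(s.x,True).round(1))
j=s.x[:3]
print(proj(p,j2w(j,[(-18,56.5,53),(-18,-56.5,53)])),posts)
np.save('jig.npy',s.x[:5])
print("handle",j2w(j,[(72-88*np.cos(s.x[3]),95,57+88*np.sin(s.x[3]))]))
E
```

```text
[ 5.319000e-01  4.990000e-02 -9.620000e-02  1.714400e+00  2.502710e+01
  6.466350e+01 -1.016127e+02  9.010840e+01 -8.355320e+01]
[[-0.8  0.4]
 [-0.7 -0.6]
 [-0.1 -0.5]
 [ 0.4 -0.5]
 [ 0.6  1.1]
 [-0.5  0.1]
 [ 1.   0.1]
 [-0.8 -0.1]
 [ 0.1  0. ]
 [ 0.5  0. ]
 [ 0.   0. ]]
[[282.5008783  184.30788661]
 [335.84705001 189.75822875]] [[282.4 184.4]
 [335.6 185. ]]
handle [[0.62520307 0.13632484 0.14409431]]
```

```bash
python3 -m crank '[[[2,-1.7,-2],-5],[[5,-4.3,-4],-12],[[8,-6.9,-5],-19],[[11.2,-9.6,-5],-26],[[14.4,-12.4,-5],-33],[[17.6,-15.1,-5],-40],[[20.8,-17.9,-5],-47],[[24,-20.6,-5],-54],[[27.2,-23.4,-5],-60],[[30.4,-26.2,-5],-65.2]]'
python3 - <<'E'
from h import *
from station import manip
from scipy.spatial.transform import Rotation as R
s=manip.sense();M=R.from_quat(s['tool_rot']).as_matrix();print(M.round(3))
j=np.load('jig.npy')
print((M.T@(j2w(j,[(72-88*np.cos(j[3])-50,95,250)])[0]-s['tcp_pos'])*100).round(2))
E
```

```text
t: 1.1
tcp_pos: [0.407, -0.2408, 0.2811]
tool_rot: [0.739, 0.673, 0.0, -0.0]
force: [0.7, -0.4, 0.8]
finger_gap: 1.004
[[ 0.093  0.996 -0.   ]
 [ 0.996 -0.093  0.   ]
 [ 0.    -0.    -1.   ]]
[39.59 13.21  3.12]
```

```bash
python3 -m crank '[[[4.2,1.4,0],0],[[8.6,2.9,0],0],[[13,4.4,0],0],[[17.4,5.9,0],0],[[21.8,7.4,0],0],[[26.2,8.9,0],0],[[30.4,10.3,0],0],[[34,11.5,0],0],[[36.5,12.2,0],0],[[38,12.6,0],0]]'
python3 -m crank '[[[0,0,0],0],[[0,0,0],0]]'
python3 - <<'E'
from h import *
from station import manip
p=manip.camera_params("wrist");im=manip.snapshot("wrist")
cv2.imwrite("pics/w0.png",cv2.cvtColor(im,cv2.COLOR_RGB2BGR))
print({k:np.round(v,4).tolist() for k,v in p.items()})
j=np.load('jig.npy')
print(proj(p,j2w(j,[(42,30,40),(42,-30,40),(72-88*np.cos(j[3]),119,57+88*np.sin(j[3])),(72-88*np.cos(j[3]),67,57+88*np.sin(j[3])),(-18,56.5,53),(-18,-56.5,53),(25,47,48),(25,-47,48),(-49,47,48)])).round(0))
E
```

```text
t: 2.1
tcp_pos: [0.569, 0.1256, 0.2807]
tool_rot: [0.74, 0.673, -0.0, -0.0]
force: [-0.5, -0.9, -0.8]
finger_gap: 1.001
t: 2.3
tcp_pos: [0.5683, 0.1228, 0.2809]
tool_rot: [0.741, 0.672, -0.001, -0.0]
force: [0.3, -0.2, -0.5]
finger_gap: 0.999
{'fx': 319.698, 'fy': 319.698, 'cx': 320.8917, 'cy': 200.2578, 'k1': 0.0138, 'pose': [[0.9952, 0.0931, 0.0313, 0.5757], [-0.0982, 0.9464, 0.3077, 0.2032], [-0.001, -0.3093, 0.951, 0.4224], [0.0, 0.0, 0.0, 1.0]]}
[[332. 202.]
 [331. 245.]
 [386. 142.]
 [382. 199.]
 [282. 185.]
 [286. 268.]
 [318. 191.]
 [319. 260.]
 [258. 191.]]
```

View pics/w0.png

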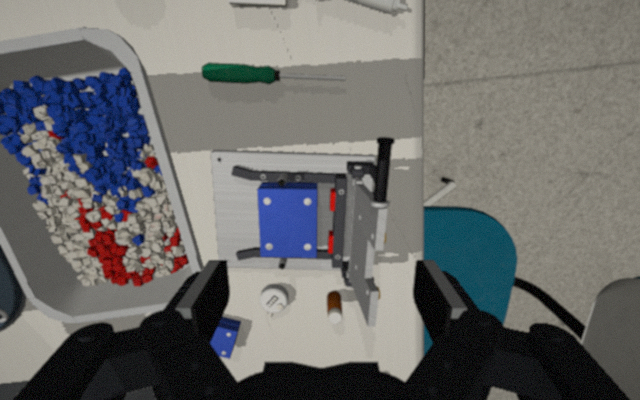

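The wrist view puts the handle from (385,140) to (381,203), the mould corners at (259,186), (315,184), (317,257), and (262,256), and the pads at (333,200) and (331,243). All lie within 4 px of prediction. I'll refine the fit with both views.

Run:
```python
from h import *
from station import manip
from scipy.optimize import least_squares
from scipy.spatial.transform import Rotation as R
p=manip.camera_params("top");w=manip.camera_params("wrist")
px=lambda l:np.array(l)/5.+[230,105]
pads=px([(347,267),(485,286)]);mc=px([(298,303),(515,325),(496,490),(280,472)]);hd=px([(100,87)])
W=np.array([(333,200),(331,243),(315,184),(317,257),(262,256),(259,186),(385,140),(282,181),(283,264),(213,153)])
def res(v,full=False):
    j=v[:3];th=v[3];mx=v[4]
    hx,hz=72-88*np.cos(th),57+88*np.sin(th)
    A=[(42,30,40),(42,-30,40),(mx,47,48),(mx,-47,48),(mx-74,-47,48),(mx-74,47,48),(hx,119,hz)]
    B=A+[(-18,56.5,53),(-18,-56.5,53),(-115,85,12)]
    r=np.vstack([proj(p,j2w(j,A))-np.vstack([pads,mc,hd]),proj(w,j2w(j,B))-W])
    return r if full else r.ravel()
s=least_squares(res,np.load('jig.npy'),loss='soft_l1')
print(s.x.round(4));print(res(s.x,True).round(1).tolist())
j=s.x; np.save('jig.npy',j)
st=manip.sense();M=R.from_quat(st['tool_rot']).as_matrix()
h=j2w(j,[(72-88*np.cos(j[3]),97,57+88*np.sin(j[3]))])[0]
print(h,"to grasp",(M.T@(h-st['tcp_pos'])*100+[0,0,1.87]).round(2),"yaw tool y",np.degrees(np.arctan2(M[1,1],M[0,1])),np.degrees(j[2]))
```

```text
[ 0.5321  0.053  -0.1162  1.6805 24.8209]
[[-1.8, 0.1], [-1.8, -0.4], [-1.3, -0.9], [-0.9, -0.0], [-1.4, 1.5], [-2.3, -0.4], [0.2, 0.3], [-0.8, -0.0], [-0.1, 0.3], [3.7, 4.5], [0.7, 0.6], [-1.0, 0.8], [-1.1, 1.5], [0.1, -0.2], [0.9, 0.4], [1.6, 1.5], [-2.6, -2.5]]
[0.62444991 0.13990706 0.14447092] to grasp [ 2.31  5.43 15.52] yaw tool y -5.609413276081646 -6.655934334887151
```

```bash
python3 -m crank '[[[1.2,2.7,1],0.8],[[2.1,4.8,3],0.8],[[2.3,5.4,6],0.8],[[2.3,5.4,9],0.8],[[2.3,5.4,11.5],0.8],[[2.3,5.4,13.3],0.8],[[2.3,5.4,14.5],0.8],[[2.3,5.4,15.2],0.8],[[2.3,5.4,15.6],0.8],[[2.3,5.4,15.6],0.8]]' 6
python3 - <<'E'
from h import *
from station import manip
p=manip.camera_params("wrist");im=manip.snapshot("wrist")
cv2.imwrite("pics/w1.png",cv2.cvtColor(im,cv2.COLOR_RGB2BGR))
E
```

```text
t: 3.35
tcp_pos: [0.6251, 0.1408, 0.1256]
tool_rot: [0.745, 0.667, 0.0, 0.0]
force: [-1.2, -0.5, 0.2]
finger_gap: 0.703
```

View pics/w1.png

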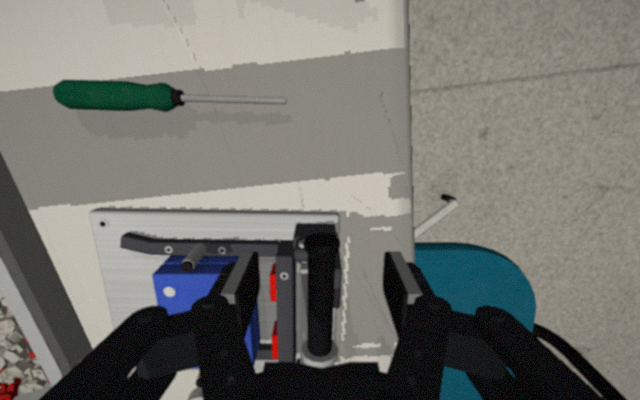

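The handle (319,240–350) lies centred between the fingers. I close gently.

```bash
python3 -m crank '[[[0,0,0],0],[[0,0,0],0],[[0,0,0],0],[[0,0,0],0],[[0,0,0],0],[[0,0,0],0],[[0,0,0],0],[[0,0,0],0]]' 0.6 20
python3 - <<'E'
from h import *
from station import manip
from scipy.spatial.transform import Rotation as R
s=manip.sense();j=np.load('jig.npy');M=R.from_quat(s['tool_rot']).as_matrix()
g=s['tcp_pos']-.0187*M[:,2]
c,sn=np.cos(j[2]),np.sin(j[2]);d=g-[j[0],j[1],0]
print("grasp in jig",c*d[0]+sn*d[1],-sn*d[0]+c*d[1],g[2]);print(s['finger_gap'],s['force'])
# arc table with theta0 from x
th0=np.arccos((72-1000*(c*d[0]+sn*d[1]))/88);print(th0)
for th in np.linspace(th0,0,21):
    dx=-88*(np.cos(th)-np.cos(th0));dz=88*(np.sin(th)-np.sin(th0));v=M.T@np.array([c*dx,sn*dx,dz])/10
    print(round(th,2),v.round(2))
E
```

```text
t: 4.2
tcp_pos: [0.6253, 0.1413, 0.1258]
tool_rot: [0.745, 0.667, 0.0, 0.0]
force: [0.1, 0.5, 3.4]
finger_gap: 0.129
grasp in jig 0.08228168995811369 0.0984306944155329 0.1444752121517149
0.1291979818529451 [0.12095505 0.50878975 3.36764244]
1.687901183050319
1.69 [0. 0. 0.]
1.6 [ 0.   -0.74 -0.06]
1.52 [ 0.01 -1.48 -0.05]
1.43 [ 0.01 -2.22  0.02]
1.35 [ 0.01 -2.95  0.15]
1.27 [ 0.02 -3.67  0.34]
1.18 [ 0.02 -4.37  0.59]
1.1 [ 0.03 -5.04  0.9 ]
1.01 [ 0.03 -5.69  1.27]
0.93 [ 0.03 -6.3   1.69]
0.84 [ 0.03 -6.88  2.16]
0.76 [ 0.04 -7.41  2.67]
0.68 [ 0.04 -7.9   3.23]
0.59 [ 0.04 -8.34  3.83]
0.51 [ 0.04 -8.73  4.46]
0.42 [ 0.04 -9.06  5.13]
0.34 [ 0.04 -9.34  5.82]
0.25 [ 0.05 -9.55  6.53]
0.17 [ 0.05 -9.71  7.25]
0.08 [ 0.05 -9.8   7.99]
0.0 [ 0.05 -9.84  8.73]
```

```bash
python3 -m crank '[[[0,-0.4,-0.04],0],[[0,-0.9,-0.06],0],[[0,-1.5,-0.05],0],[[0,-2.2,0.02],0],[[0,-2.9,0.14],0],[[0,-3.6,0.32],0],[[0,-4.2,0.53],0],[[0,-4.7,0.74],0],[[0,-5.04,0.9],0],[[0,-5.04,0.9],0]]'
python3 -m crank '[[[0,0,0],0],[[0,0,0],0]]'
```

```text
t: 5.2
tcp_pos: [0.5733, 0.1472, 0.1157]
tool_rot: [0.745, 0.667, -0.001, -0.001]
force: [0.8, 5.9, -0.3]
finger_gap: 0.132
t: 5.4
tcp_pos: [0.5736, 0.1471, 0.1159]
tool_rot: [0.745, 0.667, -0.001, -0.001]
force: [-0.3, 5.2, 0.8]
finger_gap: 0.132
```

```bash
python3 -m crank '[[[0.02,-0.4,0.2],0],[[0.04,-1.1,0.65],0],[[0.06,-1.75,1.15],0],[[0.08,-2.37,1.77],0],[[0.1,-2.9,2.35],0],[[0.1,-3.3,2.93],0],[[0.1,-3.69,3.56],0],[[0.1,-4.02,4.23],0],[[0.1,-4.3,4.92],0],[[0.1,-4.42,5.3],0]]'
python3 -m crank '[[[0,-0.09,0.33],0],[[0,-0.17,0.65],0],[[0,-0.25,1.05],0],[[0,-0.29,1.3],0],[[0,-0.31,1.5],0],[[0,-0.31,1.5],0],[[0,-0.31,1.5],0]]'
```

```text
t: 6.4
tcp_pos: [0.5304, 0.1524, 0.0625]
tool_rot: [0.745, 0.667, -0.001, -0.0]
force: [1.5, 0.5, 1.1]
finger_gap: 0.132
t: 7.1
tcp_pos: [0.5274, 0.1528, 0.0481]
tool_rot: [0.745, 0.667, -0.001, -0.0]
force: [-0.9, -0.2, -1.4]
finger_gap: 0.131
```

```bash
python3 -m crank '[[[0,-0.02,0.12],0],[[0,-0.03,0.24],0],[[0,-0.04,0.36],0],[[0,-0.04,0.46],0],[[0,-0.05,0.56],0],[[0,-0.05,0.64],0],[[0,-0.05,0.72],0],[[0,-0.05,0.78],0],[[0,-0.05,0.78],0]]'
python3 -m crank '[[[0,0,0.05],0],[[0,0,0.1],0],[[0,0,0.15],0],[[0,0,0.15],0]]'
```

```text
t: 8.0
tcp_pos: [0.5266, 0.153, 0.0402]
tool_rot: [0.745, 0.667, -0.001, -0.001]
force: [-3.8, -0.6, -0.5]
finger_gap: 0.135
t: 8.4
tcp_pos: [0.5266, 0.153, 0.0388]
tool_rot: [0.745, 0.667, -0.001, -0.001]
force: [-5.4, -1.5, 0.4]
finger_gap: 0.13
```

```bash
python3 -m crank '[[[0,0.02,0.03],0],[[0,0.05,0.06],0],[[0,0.05,0.1],0],[[0,0.05,0.1],0]]'
python3 -m crank '[[[0,0,0.03],0],[[0,0,0.06],0],[[0,0,0.1],0],[[0,0,0.1],0]]'
```

```text
t: 8.8
tcp_pos: [0.5265, 0.153, 0.0377]
tool_rot: [0.745, 0.667, -0.001, -0.001]
force: [-5.3, -1.0, -0.0]
finger_gap: 0.131
t: 9.2
tcp_pos: [0.5265, 0.153, 0.0367]
tool_rot: [0.745, 0.667, -0.001, -0.001]
force: [-6.1, -1.0, -0.8]
finger_gap: 0.126
```

```bash
python3 -m crank '[[[0,0,0.04],0],[[0,0,0.08],0],[[0,0,0.12],0],[[0,0,0.12],0]]'
python3 -m crank '[[[0,0,0.04],0],[[0,0,0.08],0],[[0,0,0.12],0],[[0,0,0.12],0]]'
python3 - <<'E'
from h import *
from station import manip
p=manip.camera_params("wrist");im=manip.snapshot("wrist")
cv2.imwrite("pics/w2.png",cv2.cvtColor(im,cv2.COLOR_RGB2BGR))
E
```

```text
t: 9.6
tcp_pos: [0.5264, 0.153, 0.0354]
tool_rot: [0.745, 0.667, -0.001, -0.001]
force: [-5.8, -0.5, 0.1]
finger_gap: 0.131
t: 10.0
tcp_pos: [0.5264, 0.153, 0.0342]
tool_rot: [0.745, 0.667, -0.001, -0.001]
force: [-6.1, -0.2, 0.5]
finger_gap: 0.129
```

View pics/w2.png

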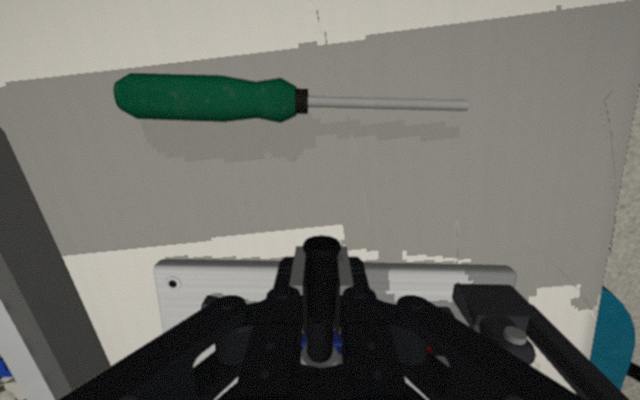

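The wrist view shows the handle held at (320,240–350) and the driver undisturbed. It does not tell whether the plate is on its stops, so I look from the scene camera.

Run:
```python
from h import *
from station import manip
p=manip.camera_params("scene");im=cv2.cvtColor(manip.snapshot("scene"),cv2.COLOR_RGB2BGR)
t=manip.camera_params("top");it=cv2.cvtColor(manip.snapshot("top"),cv2.COLOR_RGB2BGR)
j=np.load('jig.npy')
L=[]
for im,p,o in((im,p,(250,110)),(it,t,(250,110))):
    c=cv2.resize(im[o[1]:o[1]+110,o[0]:o[0]+145],None,fx=5,fy=5,interpolation=cv2.INTER_CUBIC)
    if p is t: pass
    # predicted plate outline when lying (bottom red, top green)
    for z,col in((53,(0,0,255)),(61,(0,255,0))):
        q=proj(p,j2w(j,[(-27,-63,z),(-27,63,z),(64,63,z),(64,-63,z)]))
        for a in q: cv2.circle(c,tuple(int(v) for v in ((a-o)*5+2)),3,col,-1)
    L.append(c)
cv2.imwrite("pics/s2.png",cv2.resize(np.vstack(L),None,fx=.545,fy=.545,interpolation=cv2.INTER_AREA) if 0 else L[0])
cv2.imwrite("pics/t2.png",L[1])
```

```text
(no output)
```

View pics/s2.png

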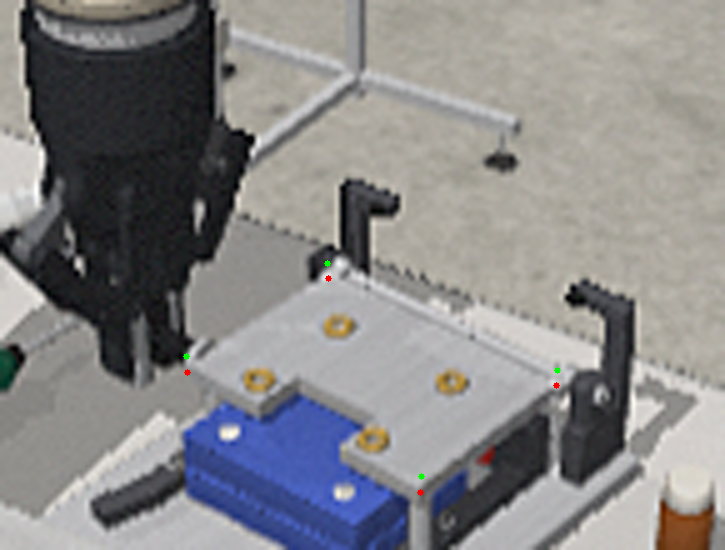

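The plate outline matches the predicted lying pose, with its front right corner at (421,485) on the post. So it is on its stops and the fingers have begun to slide on the bar. I let go and rise straight up.

```bash
python3 -m crank '[[[0,0,0],0],[[0,0,0],0],[[0,0,0],0],[[0,0,0],0],[[0,0,0],0],[[0,0,0],0]]' 4
python3 -m crank '[[[0,0,-0.5],0],[[0,0,-1.5],0],[[0,0,-3],0],[[0,0,-5],0],[[0,0,-7],0],[[0,0,-9],0],[[0,0,-11],0],[[0,0,-12.5],0],[[0,0,-13],0],[[0,0,-13],0]]'
python3 -m crank '[[[0,0,0],0],[[0,0,0],0]]' 0
python3 - <<'E'
from h import *
from station import manip
from scipy.spatial.transform import Rotation as R
im=cv2.cvtColor(manip.snapshot("top"),cv2.COLOR_RGB2BGR)
w=manip.camera_params("wrist");iw=cv2.cvtColor(manip.snapshot("wrist"),cv2.COLOR_RGB2BGR)
j=np.load('jig.npy')
c=cv2.resize(im[120:240,250:370],None,fx=5,fy=5,interpolation=cv2.INTER_CUBIC)
cv2.imwrite("pics/t3.png",c); cv2.imwrite("pics/w3.png",iw)
s=manip.sense();M=R.from_quat(s['tool_rot']).as_matrix()
for P in [(-75,0,100),(-75,0,30)]:
    print(P,(M.T@(j2w(j,[P])[0]-s['tcp_pos'])*100).round(2))
mx=j[4]
print(proj(w,j2w(j,[(-16,67,57),(-16,119,57),(-27,63,61),(-27,-63,61),(mx-74,47,48),(mx-74,-47,48),(-115,85,12),(-115,-85,12)])).round(0).tolist(), s['finger_gap'],s['force'])
E
```

```text
t: 10.75
tcp_pos: [0.5282, 0.153, 0.0347]
tool_rot: [0.745, 0.667, 0.0, 0.0]
force: [-0.4, -0.3, 0.2]
finger_gap: 0.471
t: 11.75
tcp_pos: [0.5284, 0.153, 0.1658]
tool_rot: [0.745, 0.667, 0.001, 0.001]
force: [0.2, 0.5, 0.3]
finger_gap: 0.47
t: 11.95
tcp_pos: [0.5272, 0.1529, 0.1638]
tool_rot: [0.745, 0.667, -0.001, -0.001]
force: [-0.3, 0.3, 0.2]
finger_gap: 0.141
(-75, 0, 100) [-9.83 -5.9   6.39]
(-75, 0, 30) [-9.83 -5.89 13.39]
[[322.0, 236.0], [323.0, 176.0], [309.0, 242.0], [310.0, 362.0], [285.0, 252.0], [288.0, 338.0], [219.0, 199.0], [233.0, 343.0]] -0.0007288915004596313 [-0.78983055  0.44910971  0.46906564]
```

View pics/w3.png

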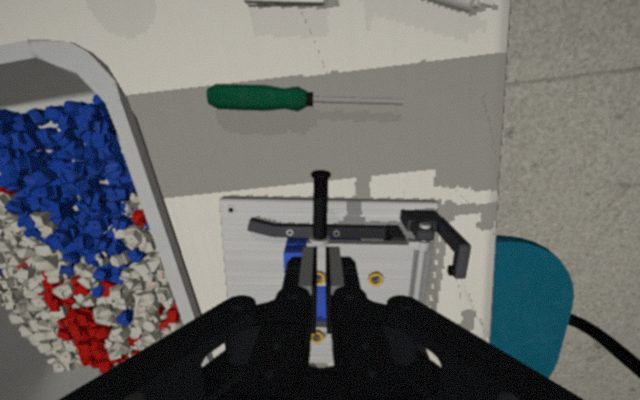

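The handle tip at (320,174) is where predicted for the plate lying flat, so it is down and released. Next I check the wrist joint's range for a quarter turn, then position in front of the mould.

```bash
python3 - <<'E'
from station import manip
print(manip.sense()['q'])
E
python3 -m crank '[[[-1,-0.5,0],8],[[-2.5,-1.2,0],16],[[-4,-2,0],24],[[-5.5,-2.8,0],32],[[-7,-3.6,0],40],[[-8.5,-4.3,0],48],[[-9.5,-4.8,0],56],[[-9.8,-5,0],64],[[-9.8,-5,0],72],[[-9.8,-5,0],80]]' 0.6 20
python3 - <<'E'
from station import manip
print(manip.sense()['q'])
E
```

```text
[7.85986576e-02 5.17965389e-01 1.68948106e+00 1.51252877e-05
 9.36004592e-01 1.89668823e-01]
t: 13.05
tcp_pos: [0.467, 0.0609, 0.1642]
tool_rot: [1.0, 0.029, -0.001, -0.0]
force: [0.6, 0.4, 0.1]
finger_gap: 0.069
[-1.08282981e-01  4.29611366e-01  1.87887844e+00 -2.12629982e-06
  8.34125725e-01  1.40525853e+00]
```

```bash
python3 -m crank '[[[0,0,0],5],[[0,0,0],9.6],[[0,0,0],9.6],[[0,0,0],9.6]]'
python3 - <<'E'
from h import *
from station import manip
from scipy.spatial.transform import Rotation as R
w=manip.camera_params("wrist");iw=cv2.cvtColor(manip.snapshot("wrist"),cv2.COLOR_RGB2BGR)
j=np.load('jig.npy');s=manip.sense();M=R.from_quat(s['tool_rot']).as_matrix()
for k,P in enumerate([(j[4]-74,47,48),(j[4]-74,-47,48),(-27,63,61),(-27,-63,61),(-115,85,12),(-115,-85,12),(-16,119,57)]):
    q=proj(w,j2w(j,[P]))[0];print(P,q.round(0));cv2.circle(iw,tuple(int(v) for v in q),3,(0,255,255),1)
cv2.imwrite("pics/w4.png",iw)
print(np.degrees(np.arctan2(M[1,0],M[0,0])),np.degrees(j[2]),(M.T@(j2w(j,[(-66,0,20)])[0]-s['tcp_pos'])*100).round(2))
E
```

```text
t: 13.45
tcp_pos: [0.4672, 0.0611, 0.1643]
tool_rot: [0.999, -0.051, -0.0, -0.0]
force: [1.0, 0.4, -0.6]
finger_gap: 0.069
(np.float64(-49.17908629057557), 47, 48) [267. 175.]
(np.float64(-49.17908629057557), -47, 48) [381. 176.]
(-27, 63, 61) [242. 150.]
(-27, -63, 61) [406. 152.]
(-115, 85, 12) [237. 231.]
(-115, -85, 12) [408. 232.]
(-16, 119, 57) [169. 134.]
-5.884605928228686 -6.655934334887151 [-0.05  0.05 14.44]
```

View pics/w4.png

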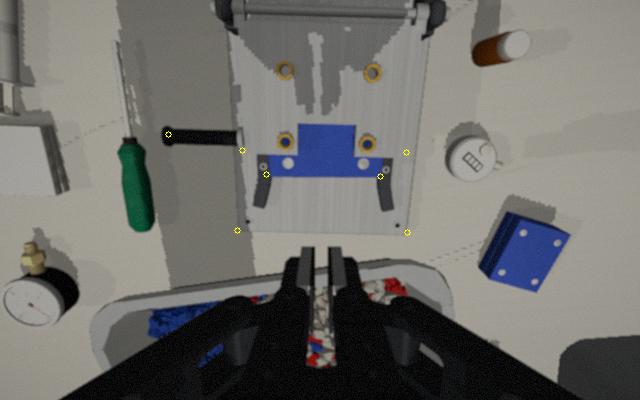

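The view shows the fingers in line with the channel, the mould's near edge at row ~177 (269–380), and the counter, vial and driver all untouched. The bin rim at row ~264 is close behind, so I check its height before descending.

Run:
```python
from h import *
from station import manip
j=np.load('jig.npy');t=manip.camera_params("top");w=manip.camera_params("wrist")
for h in (30,50,70,90,110):
    xs=np.arange(-200,-80)
    P=[(x,0,h) for x in xs]
    a=proj(t,j2w(j,P));b=proj(w,j2w(j,P))
    i=np.argmin(abs(a[:,1]-241));k=np.argmin(abs(b[:,1]-264));print(h,xs[i],a[i].round(),xs[k],b[k].round())
```

```text
30 -132 [301. 241.] -141 [322. 264.]
50 -132 [301. 241.] -130 [322. 264.]
70 -132 [300. 241.] -119 [323. 264.]
90 -132 [299. 241.] -108 [323. 264.]
110 -132 [298. 241.] -97 [323. 265.]
```

The rim is about 47 mm high at jig x −132, so it is clear. Descend.

```bash
python3 -m crank '[[[-0.3,0,1.5],0.5],[[-0.3,0,3.5],0.5],[[-0.3,0,6],0.5],[[-0.3,0,8.5],0.5],[[-0.3,0,11],0.5],[[-0.3,0,12.5],0.5],[[-0.3,0,13.5],0.5],[[-0.3,0,14.2],0.5],[[-0.3,0,14.4],0.5],[[-0.3,0,14.4],0.5]]'
python3 -m crank '[[[0.08,0,0],0],[[0.16,0,0],0],[[0.24,0,0],0],[[0.32,0,0],0],[[0.4,0,0],0],[[0.48,0,0],0],[[0.56,0,0],0],[[0.64,0,0],0],[[0.72,0,0],0],[[0.8,0,0],0]]'
```

```text
t: 14.5
tcp_pos: [0.4646, 0.0614, 0.0208]
tool_rot: [0.998, -0.056, 0.0, 0.0]
force: [-0.4, 0.3, -0.3]
finger_gap: 0.072
t: 15.5
tcp_pos: [0.4714, 0.0606, 0.0205]
tool_rot: [0.998, -0.056, -0.001, -0.0]
force: [-1.0, -0.2, 0.4]
finger_gap: 0.07
```

```bash
python3 -m crank '[[[0.1,0,0],0],[[0.2,0,0],0],[[0.3,0,0],0],[[0.4,0,0],0],[[0.5,0,0],0],[[0.6,0,0],0],[[0.7,0,0],0],[[0.8,0,0],0],[[0.9,0,0],0],[[1,0,0],0]]'
python3 -m crank '[[[0.06,0,0],0],[[0.12,0,0],0],[[0.18,0,0],0],[[0.24,0,0],0],[[0.3,0,0],0],[[0.36,0,0],0],[[0.42,0,0],0],[[0.42,0,0],0]]'
```

```text
t: 16.5
tcp_pos: [0.4823, 0.0594, 0.0206]
tool_rot: [0.998, -0.056, 0.0, -0.0]
force: [-0.0, 0.5, -1.0]
finger_gap: 0.069
t: 17.3
tcp_pos: [0.4864, 0.0589, 0.0206]
tool_rot: [0.998, -0.056, -0.0, -0.0]
force: [-1.5, -0.0, 0.1]
finger_gap: 0.07
```

```bash
python3 -m crank '[[[0.03,0,0],0],[[0.06,0,0],0],[[0.09,0,0],0],[[0.12,0,0],0],[[0.15,0,0],0],[[0.18,0,0],0],[[0.21,0,0],0],[[0.24,0,0],0],[[0.27,0,0],0],[[0.3,0,0],0]]'
python3 -m crank '[[[0.03,0,0],0],[[0.06,0,0],0],[[0.09,0,0],0],[[0.12,0,0],0],[[0.15,0,0],0],[[0.18,0,0],0],[[0.18,0,0],0]]'
```

```text
t: 18.3
tcp_pos: [0.4874, 0.0589, 0.0205]
tool_rot: [0.998, -0.056, -0.002, -0.0]
force: [-6.1, 1.8, 4.9]
finger_gap: 0.068
t: 19.0
tcp_pos: [0.4878, 0.0589, 0.0204]
tool_rot: [0.998, -0.056, -0.003, -0.0]
force: [-8.0, 1.0, 5.2]
finger_gap: 0.075
```

```bash
python3 -m crank '[[[0,0,-0.05],0],[[0,0,-0.1],0],[[0.04,0,-0.15],0],[[0.08,0,-0.15],0],[[0.12,0,-0.15],0],[[0.12,0,-0.15],0]]'
python3 - <<'E'
from h import *
from station import manip
c=[]
for n,o,f,sz in(("scene",(270,130),6,(120,90)),("wrist",(200,0),1.8,(240,300))):
    im=cv2.cvtColor(manip.snapshot(n),cv2.COLOR_RGB2BGR)
    c.append(cv2.resize(im[o[1]:o[1]+sz[1],o[0]:o[0]+sz[0]],(int(390*sz[0]/sz[1]) if n=='scene' else 270,390 if n=='scene' else 390),interpolation=cv2.INTER_CUBIC))
cv2.imwrite("pics/f1.png",np.hstack(c)); s=manip.sense();print(s['force'],s['ft_torque'],s['tcp_pos'])
E
```

```text
t: 19.6
tcp_pos: [0.4885, 0.0589, 0.0211]
tool_rot: [0.998, -0.056, -0.004, -0.0]
force: [-7.1, 3.3, -1.5]
finger_gap: 0.07
[-6.54814477  2.54425758 -1.0787218 ] [ 0.31127133  1.08147145 -0.09697443] [0.48850819 0.05892088 0.02114278]
```

View pics/f1.png

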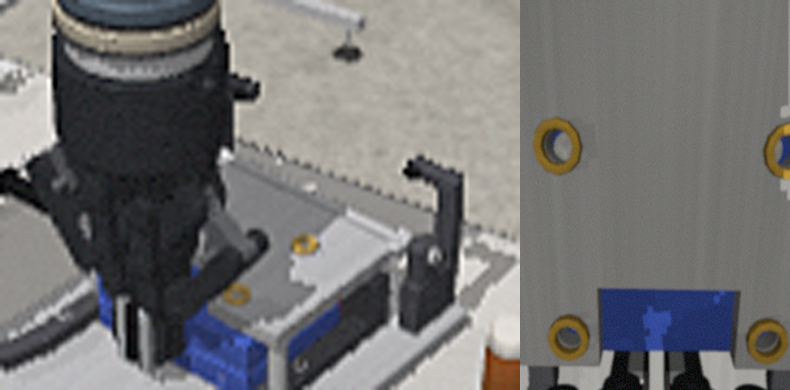

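The composite shows the plate lying flat, the fingers on the mould's near face below the notch, and mould screws showing through the bushes (555,147). I raise the push slowly to 12 N.

```bash
python3 -m crank '[[[0.03,-0.02,-0.01],0],[[0.06,-0.03,-0.02],0],[[0.09,-0.05,-0.03],0],[[0.12,-0.05,-0.04],0],[[0.15,-0.05,-0.05],0],[[0.18,-0.05,-0.06],0],[[0.21,-0.05,-0.07],0],[[0.24,-0.05,-0.08],0],[[0.24,-0.05,-0.08],0],[[0.24,-0.05,-0.08],0]]'
python3 -m crank '[[[0,0,0],0],[[0,0,0],0]]'; python3 -m crank '[[[0,0,0],0],[[0,0,0],0]]'
```

```text
t: 20.7
tcp_pos: [0.489, 0.0593, 0.0216]
tool_rot: [0.998, -0.056, -0.006, -0.0]
force: [-8.6, 2.2, -1.3]
finger_gap: 0.071
t: 20.9
tcp_pos: [0.489, 0.0593, 0.0216]
tool_rot: [0.998, -0.056, -0.006, -0.0]
force: [-8.9, 1.2, -1.3]
finger_gap: 0.07
t: 21.1
tcp_pos: [0.489, 0.0593, 0.0216]
tool_rot: [0.998, -0.056, -0.006, -0.0]
force: [-8.3, 2.3, -0.5]
finger_gap: 0.069
```

```bash
python3 -m crank '[[[0.04,-0.02,0],0],[[0.08,-0.03,0],0],[[0.12,-0.04,-0.01],0],[[0.16,-0.05,-0.02],0],[[0.2,-0.05,-0.03],0],[[0.24,-0.05,-0.04],0],[[0.28,-0.05,-0.05],0],[[0.32,-0.05,-0.06],0],[[0.36,-0.05,-0.06],0],[[0.36,-0.05,-0.06],0]]'
python3 -m crank '[[[0,0,0],0],[[0,0,0],0],[[0,0,0],0]]'; python3 -m crank '[[[0,0,0],0],[[0,0,0],0]]'
```

```text
t: 22.1
tcp_pos: [0.4898, 0.0596, 0.0218]
tool_rot: [0.998, -0.056, -0.009, -0.0]
force: [-12.7, 0.9, -0.7]
finger_gap: 0.07
t: 22.4
tcp_pos: [0.4898, 0.0596, 0.0218]
tool_rot: [0.998, -0.056, -0.009, -0.0]
force: [-12.2, 1.2, -1.9]
finger_gap: 0.068
t: 22.6
tcp_pos: [0.4898, 0.0596, 0.0218]
tool_rot: [0.998, -0.056, -0.009, -0.0]
force: [-11.4, 1.3, -0.6]
finger_gap: 0.072
```

```bash
python3 -m crank '[[[0,0,0],0],[[0,0,0],0],[[0,0,0],0]]'
python3 - <<'E'
from station import manip
import numpy as np
F=[]
for _ in range(8):
    manip.snapshot("scene");s=manip.sense();F.append(np.r_[s['force'],s['ft_torque']])
F=np.array(F);print(F.mean(0).round(2),F.std(0).round(2),s['t'],s['tcp_pos'])
im=manip.snapshot("wrist");import cv2
cv2.imwrite("pics/f2.png",cv2.cvtColor(im,cv2.COLOR_RGB2BGR))
E
```

```text
t: 22.9
tcp_pos: [0.4898, 0.0596, 0.0218]
tool_rot: [0.998, -0.056, -0.009, -0.0]
force: [-12.3, 1.7, -1.5]
finger_gap: 0.07
[-12.09   0.98  -1.07   0.19   1.92  -0.09] [0.44 0.49 0.4  0.03 0.02 0.02] 23.3 [0.48981649 0.05960456 0.02179485]
```

View pics/f2.png

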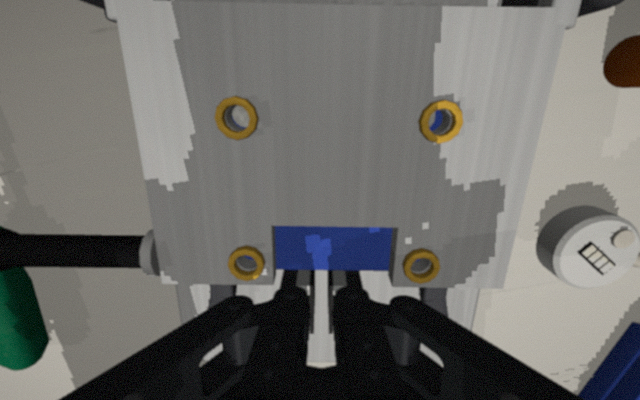

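The final view shows the plate flat, the fingers on the mould in the notch (274–397, 226–271), and the counter and driver in place. The view through the two far bushes differs slightly, so I measure squareness from the edges of the blue patch.

Run:
```python
from h import *
from station import manip
im=cv2.imread("pics/f2.png").astype(int);w=manip.camera_params("wrist");j=np.load('jig.npy')
blu=(im[:,:,0]-im[:,:,2])>50
def edge(c,r):
    return r[np.where(blu[r,c])[0]]
pts={'near':[], 'notch':[]}
for c in list(range(277,284))+list(range(370,391,2)):
    r=np.where(blu[200:290,c])[0]+200
    if len(r): pts['near'].append((c,r.max()+.5)); pts['notch'].append((c,r.min()-.5))
def back(p,px,z):
    T=np.array(p['pose']);n=cv2.undistortPoints(np.array([[px]],float),np.array([[p['fx'],0,p['cx']],[0,p['fy'],p['cy']],[0,0,1.]]),np.array([p['k1'],0,0,0.]))[0,0]
    d=T[:3,:3]@[n[0],-n[1],-1];P=T[:3,3]+d*(z-T[2,3])/d[2]
    c,s=np.cos(j[2]),np.sin(j[2]);q=P-[j[0],j[1],0];return 1000*(c*q[0]+s*q[1]),1000*(-s*q[0]+c*q[1])
for k,z in(('near',.048),('notch',.061)):
    Q=np.array([back(w,p,z) for p in pts[k]]);f=np.polyfit(Q[:,1],Q[:,0],1);r=Q[:,0]-np.polyval(f,Q[:,1])
    print(k,"x at y0",f[1].round(2),"slope deg",np.degrees(np.arctan(f[0])).round(2),"rms",r.std().round(2),Q[[0,-1]].round(1).tolist()); print(pts[k][::3])
```

```text
near x at y0 -29.62 slope deg -1.3 rms 2.71 [[-29.9, 21.1], [-18.5, -23.9]]
[(277, np.float64(267.5)), (280, np.float64(267.5)), (283, np.float64(268.5)), (374, np.float64(269.5)), (380, np.float64(269.5)), (386, np.float64(269.5))]
notch x at y0 -6.1 slope deg 0.26 rms 0.14 [[-6.0, 18.5], [-6.3, -20.4]]
[(277, np.float64(226.5)), (280, np.float64(226.5)), (283, np.float64(226.5)), (374, np.float64(226.5)), (380, np.float64(227.5)), (386, np.float64(227.5))]
```

```bash
cat > sq.py <<'E'
from h import *
from station import manip
w=manip.camera_params("wrist")
A=np.mean([manip.snapshot("wrist").astype(float) for _ in range(10)],0)
b=A[:,:,2]-A[:,:,0]
s=manip.sense();print(s['t'],s['force'].round(1),s['ft_torque'].round(3),s['tcp_pos'].round(4))
def cross(c,r0,r1):
    v=b[r0:r1,c];m=(v.max()+v.min())/2;i=np.where((v[:-1]-m)*(v[1:]-m)<=0)[0][-1 if r0>240 else 0]
    return r0+i+(v[i]-m)/(v[i]-v[i+1])
cols=list(range(277,284))+list(range(375,388,2))
for n,r0,r1 in(('notch',218,238),('near',255,282)):
    e=np.array([cross(c,r0,r1) for c in cols]);print(n,e.round(1).tolist())
    l,r=np.median(e[:7]),np.median(e[7:]);print("slope deg",np.degrees((r-l)/101.))
cv2.imwrite("pics/z.png",cv2.cvtColor(cv2.resize(A[90:290,200:480],None,fx=2.8,fy=2.8,interpolation=cv2.INTER_CUBIC).clip(0,255).astype(np.uint8),cv2.COLOR_RGB2BGR))
E
python3 sq.py
```

```text
23.85 [-11.9   1.1  -0.7] [ 0.192  1.91  -0.085] [0.4898 0.0596 0.0218]
notch [225.8, 225.7, 225.8, 225.7, 225.7, 225.7, 225.7, 226.8, 226.8, 226.9, 227.0, 227.0, 227.2, 227.4]
slope deg 0.7431418463424917
near [268.4, 268.4, 268.3, 268.3, 268.4, 268.4, 268.5, 269.7, 269.7, 269.7, 269.7, 269.7, 269.7, 269.8]
slope deg 0.757836782108048
```

View pics/z.png

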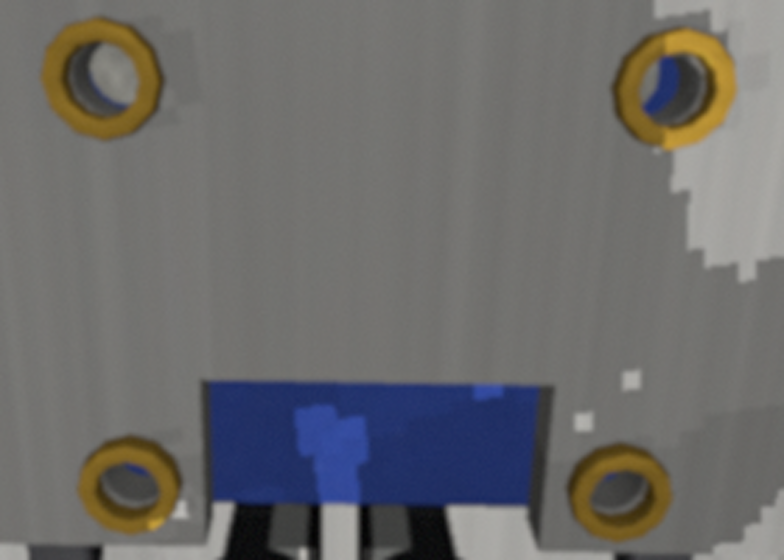

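Through the notch, the near edge is parallel to the plate to within 0.1°, all four screws show under the bushes, and the push is steady at about 12 N. I hand in.

```bash
python3 -c "
from station import manip
print(manip.sign_off(), manip.sense()['force'])"
```

```text
the job is handed in; nothing more can be done
the job is handed in; nothing more can be done
```

The job is done and handed in at about 24 s, with the arm still holding the push. I swung the guide plate down by its handle onto its stops and let go. Then I slid the mould up the channel and pressed it against the red pads.

**Last checks**
- **Push:** it averaged 12.1 N and held steady. About 1 N also acted sideways and 1 N vertically.
- **Squareness:** the mould's near edge was parallel to the plate's notch edge to within 0.1° in the averaged image. A first rough measurement had suggested about 0.5° of yaw. The wrist torque hints that the right finger carries more of the push than the left.
- **Position:** the mould's near face was at about jig x −29.6 mm, against the nominal −29. The same fit put the notch edge at −6 mm instead of −3, so this measurement is good only to about 3 mm.
- **Plate:** it lay flat after release. The force reading never showed the contact with the stops. The fingers went about 3 mm lower than expected, with up to 6 N along x on the tool, so I confirmed it was down from the pictures.
- **Surroundings:** the counter and driver looked untouched at the end. The vial was only partly in view in the last picture.

I viewed 12 pictures, two over the budget of 10.

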